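# Find the loose coat peg and lock it

### The arm

A 6-joint arm with a two-finger parallel gripper is mounted at the origin on the work surface. World frame = base frame: x ahead of the robot, y to its left, z up, the work surface at z = 0. Lengths are in m, angles in rad, forces in N, time in s.
With the tool pointing down it reaches from about 0.425 to 0.95 m from the base axis. Payload 3.5 kg.
Tool frame: the origin (TCP) lies midway between the tips of the shut fingers; the grasp point (between the pads) lies 19 mm behind it; x points along the fingers, y is the direction in which the jaws open and shut, and the axes are right-handed (so a half turn about x gives the same grasp; the last joint's range is limited). The gripper opens to 85 mm and grips with 20 to 120 N. Pads are 22 mm wide; open, the fingers measure 114 mm over their backs; the gripper's body (76 mm by 85 mm) begins 54 mm behind the grasp point. The pads swing forward as they close: fully open they stand 13 mm farther back than shut.
Start: joints at [-1.339, 0.286, 1.577, -0, 1.279, -0.15], TCP at [0.252, -0.626, 0.231] pointing down, gripper open.
Joint ranges: [-2.77, 2.77], [-0.9, 2.22], [0.21, 2.48], [-1.53, 4.67], [0.24, 2.81], [-2.84, 2.84]. Speed limits (rad/s): [2.79, 2.79, 3.14, 3.14, 3.14, 3.14].

### API

Orientations are given as a unit quaternion [x, y, z, w].
In Python, from plant import ctrl, vision gives the robot as it stands. The module is installed in compiled form; this text tells all that it offers.
- The arm moves only by the tool play_rows, never from a script. Its arguments are lists of equal length, an entry for each row: "claw": the closure in counts, from 0 (fully open) to 255 (shut); "travel": the shift along the tool's x, y, z in m, a list of three; "dr": the turn, a rotation vector about the tool's x, y, z in rad, a list of three. In form: {"claw": [claw, ...], "travel": [[tx, ty, tz], ...], "dr": [[wx, wy, wz], ...]}. A call has 1 to 20 rows; each row is the pose to reach, as a shift and turn from the pose measured when the call began, along the tool's axes at that moment; what a row does not reach only later rows make up. A row lasts 1/10 s, in which the tool goes at most 50 mm and 8.59 degrees, less where a joint would pass 70% of its speed; a pose out of reach is approached as far as the arm can. A call with a gripper value outside its range is refused whole. The fingers move at their own pace and stop on an object; "force" is the grip in N (left out, the last holds). Time passes only in rows, so rows that repeat a pose let the fingers close. It gives the time, the measured TCP pose, the force and the opening at its end, in the units of the state.
- ctrl.get_state(): the state, without advancing time (a new reading comes with each control period).
- vision.read_camera(name): name is "scene" or "top"; returns a dict with "img" (400x640x3 uint8, red, green, blue), "range_z" (400x640 float32, m along the optical axis (not along the pixel's ray), 0 where there is no reading), "K" (3x3 intrinsics, pixels), "world_to_cam" (4x4, takes a point from world to camera coordinates). Camera axes: x right, y up, looking along -z (the intrinsics and any distortion apply to the point x, -y, -z); pixel columns grow to the right and rows downward; lengths in m; the calibration is good to about 2 mm. A picture is of the moment at which its call begins.
- ctrl.sign_off(): hands the job in, once; it reports no verdict.
The state is a dict: "time": time; "qpos": joint angles; "dq": joint speeds; "joint_efforts": joint torques, N m; "eef_pos": TCP position; "tcp_rot": TCP orientation; "contact_force": force on the tool from outside, world axes, zero at the start; "wrist_torque": the same for the moment, N m; "opening": opening from 0.0 (shut) to 1.0 (fully open).
Only numpy, scipy, OpenCV 4.12 (cv2) and the standard library are available. Lean on these libraries where they do the work, as an engineer would, in place of code of your own. Each camera call takes 0.05 s, during which the arm holds its last target.

### The job

One of the three coat pegs on the rail has worked loose: rock the pegs sideways along the rail, first to the robot's left and then to its right as far as it will go, to feel which one has play, and do not force the firm ones. Then take the key from its stand and, with its blade in the slot of the cam lock in front of the loose peg, turn that lock a quarter turn clockwise until it stops, leaving the other two locks alone. Finish by setting the key down in the planter saucer, without disturbing the flashlight or the tin.

Things in the scene. Friction and masses are not known exactly. Their poses are not given: they have to be found in the camera images.
- peg_place_1 (a point): peg place at the left end (+y) of the rail: centre of the turned wooden peg's head (34 mm across at its widest, peg axis vertical), 12 mm below the peg's top (peg top 114 mm over the bench; stem 18 mm thick below 80 mm). The axes are the rail's: y along the rail to the robot's left, x away from the robot. The peg pivots about a line along x 77 mm below this point. Places are 130 mm apart
- lock_place_1 (a point): the lock belonging to peg_place_1, 65 mm nearer the robot: centre of the top face (36 mm over the bench) of a round steel cam, 60 mm across, with a straight slot 8 mm wide, 48 mm long, 11 mm deep. Axes as the rail's (they do not turn with the cam): the slot starts along y; turned fully home, clockwise seen from above, it lies along x. It turns stiffly (about 0.12 N m) against a hard stop
- peg_place_2 (a point): peg place at the middle of the rail: centre of the turned wooden peg's head (34 mm across at its widest, peg axis vertical), 12 mm below the peg's top (peg top 114 mm over the bench; stem 18 mm thick below 80 mm). The axes are the rail's: y along the rail to the robot's left, x away from the robot. The peg pivots about a line along x 77 mm below this point. Places are 130 mm apart
- lock_place_2 (a point): the lock belonging to peg_place_2, 65 mm nearer the robot: centre of the top face (36 mm over the bench) of a round steel cam, 60 mm across, with a straight slot 8 mm wide, 48 mm long, 11 mm deep. Axes as the rail's (they do not turn with the cam): the slot starts along y; turned fully home, clockwise seen from above, it lies along x. It turns stiffly (about 0.12 N m) against a hard stop
- peg_place_3 (a point): peg place at the right end (-y) of the rail: centre of the turned wooden peg's head (34 mm across at its widest, peg axis vertical), 12 mm below the peg's top (peg top 114 mm over the bench; stem 18 mm thick below 80 mm). The axes are the rail's: y along the rail to the robot's left, x away from the robot. The peg pivots about a line along x 77 mm below this point. Places are 130 mm apart
- lock_place_3 (a point): the lock belonging to peg_place_3, 65 mm nearer the robot: centre of the top face (36 mm over the bench) of a round steel cam, 60 mm across, with a straight slot 8 mm wide, 48 mm long, 11 mm deep. Axes as the rail's (they do not turn with the cam): the slot starts along y; turned fully home, clockwise seen from above, it lies along x. It turns stiffly (about 0.12 N m) against a hard stop
- lean_a (a joint): sideways lean (rad) of peg a; 0 upright, positive to the robot's left (rail +y). Letters go with the pegs, and which letter stands at which place changes every time and is not told. One peg is loose: it leans up to 0.12 (about 9 mm at its head) either way under less than 2 N and comes back almost upright by itself. The two firm ones give only about 1 mm at the head under 25 N. Turning its lock home takes up most of the loose peg's play
- turn_a (a joint): turn (rad) of the cam lock that belongs to peg a (see lean_a for the letters); starts at 0, grows clockwise seen from above, stops at 1.57. All three start alike, so the slots do not tell which peg is loose
- lean_b (a joint): sideways lean (rad) of peg b; 0 upright, positive to the robot's left (rail +y). Letters go with the pegs, and which letter stands at which place changes every time and is not told. One peg is loose: it leans up to 0.12 (about 9 mm at its head) either way under less than 2 N and comes back almost upright by itself. The two firm ones give only about 1 mm at the head under 25 N. Turning its lock home takes up most of the loose peg's play
- turn_b (a joint): turn (rad) of the cam lock that belongs to peg b (see lean_b for the letters); starts at 0, grows clockwise seen from above, stops at 1.57. All three start alike, so the slots do not tell which peg is loose
- lean_c (a joint): sideways lean (rad) of peg c; 0 upright, positive to the robot's left (rail +y). Letters go with the pegs, and which letter stands at which place changes every time and is not told. One peg is loose: it leans up to 0.12 (about 9 mm at its head) either way under less than 2 N and comes back almost upright by itself. The two firm ones give only about 1 mm at the head under 25 N. Turning its lock home takes up most of the loose peg's play
- turn_c (a joint): turn (rad) of the cam lock that belongs to peg c (see lean_c for the letters); starts at 0, grows clockwise seen from above, stops at 1.57. All three start alike, so the slots do not tell which peg is loose
- key_grip (a point): centre of the wooden handle of the cam key. Key 100 mm long, standing upright in a dark wooden stand (90 x 80 x 40 mm block): z up along the key, handle 46 mm along x, 18 mm thick along y, from 35 mm below this point to 35 mm above; below the handle a steel blade 34 mm wide (along x), 5 mm thick (along y), 30 mm long. 140 g. The blade sits 30 mm deep in the stand's slot with 2 to 3 mm clearance
- key_tip (a point): middle of the lower edge of the key's blade, 65 mm below key_grip; same axes
- saucer_floor (a point): centre of the inner floor of the brown ceramic planter saucer, 6 mm over the bench; inner floor 160 mm across, rim 200 mm across and 30 mm over the bench. Stand and saucer swap sides of the bench from time to time
- flashlight: white plastic flashlight lying on the bench, 155 mm long along x, 48 mm thick; origin under its middle; bystander
- tin: aluminium tin with twist cap, 68 mm across, 73 mm high; origin under its middle; bystander
There are look-alikes about, which are no part of the job. Leave any turquoise look-alike of the part that bears key_grip alone.

How it is judged:
By the outcome, as a careful person would: the job done as asked, in the order asked, and still so for the second after the job is handed in, with the robot touching nothing.
It also fails if it takes over 72 s, if anything falls off the work surface, if the arm or the gripper's body presses on something with over 40 N, if the wrist force passes 120 N, or if a joint passes its speed limit or range.

## Working session

There is one attempt and no reset: what is moved stays moved. The work goes in short steps, Python scripts to look and compute and a tool call to move; the robot and the scene stay as the last step left them, time stands still between calls to the robot, and variables do not carry over. Pictures are saved under pics/ and viewed, and the job is handed in when it is done.

Besides the shell and the picture viewer there is one more tool, called after "Request:" as name(argument=value, ...), one argument or row to a line, values as JSON. play_rows: Moves the arm, as the interface text tells. Its arguments: {"type":"object","properties":{"claw":{"type":"array","items":{"type":"number"}},"travel":{"type":"array","items":{"type":"array","items":{"type":"number"}}},"dr":{"type":"array","items":{"type":"array","items":{"type":"number"}}},"force":{"type":"number"}},"required":["claw","travel","dr"]}

```bash
mkdir -p pics; cat > h.py <<'E'
import numpy as np, cv2
from plant import ctrl, vision
def snap(n,tag):
    c=vision.read_camera(n); cv2.imwrite(f'pics/{tag}.png',c['img'][:,:,::-1]); np.savez(f'pics/{tag}.npz',**c); return c
def load(tag): return dict(np.load(f'pics/{tag}.npz'))
def ray(c,u,v):
    K=c['K'];W=c['world_to_cam'];R=W[:3,:3];t=W[:3,3]
    d=np.array([(u-K[0,2])/K[0,0],-(v-K[1,2])/K[1,1],-1.]);return -R.T@t, R.T@d
def onz(c,u,v,z):
    o,d=ray(c,u,v);s=(z-o[2])/d[2];return o+s*d
def dep(c,u,v):
    o,d=ray(c,u,v);return o+d*c['range_z'][int(round(v)),int(round(u))]
def proj(c,p):
    q=c['world_to_cam']@np.append(p,1);K=c['K'];return K[0,0]*q[0]/-q[2]+K[0,2],K[1,1]*-q[1]/-q[2]+K[1,2]
E
python3 - <<'E'
from h import *
for n in('scene','top'):
    c=snap(n,n+'0');print(n,c['K'].tolist(),c.keys());print(c['world_to_cam'].round(3))
print(ctrl.get_state())
E
```

```text
scene [[506.57395315473246, 0.0, 321.9264538139787], [0.0, 506.57395315473246, 204.25059659318026], [0.0, 0.0, 1.0]] dict_keys(['img', 'range_z', 'K', 'world_to_cam'])
[[ 0.899  0.439  0.002 -0.532]
 [-0.353  0.72   0.597  0.155]
 [ 0.261 -0.537  0.802 -1.669]
 [ 0.     0.     0.     1.   ]]
top [[457.6483117928881, 0.0, 312.7650559525052], [0.0, 457.6483117928881, 201.39477842709852], [0.0, 0.0, 1.0]] dict_keys(['img', 'range_z', 'K', 'world_to_cam'])
[[ 0.007 -1.    -0.026  0.01 ]
 [ 0.992  0.003  0.126 -0.583]
 [-0.126 -0.027  0.992 -1.116]
 [ 0.     0.     0.     1.   ]]
{'time': 0.1, 'qpos': array([-1.33903228e+00,  2.87140181e-01,  1.57804067e+00, -3.61811700e-06,
        1.27859473e+00, -1.50007822e-01]), 'dq': array([-0.00072888, -0.00172568, -0.00253668, -0.00060925,  0.00063794,
        0.00124466]), 'joint_efforts': array([ 5.45528528e-04, -4.07298374e+01, -2.93699670e+01, -1.25268375e-04,
        3.43331005e-03, -8.43234176e-06]), 'eef_pos': array([ 0.25136472, -0.62580782,  0.23003797]), 'tcp_rot': array([-0.69423002, -0.1349299 ,  0.69429555, -0.13338773]), 'contact_force': array([ 0.36488347, -0.17571467,  0.77123123]), 'wrist_torque': array([-0.0320231 ,  0.00189564, -0.00109698]), 'opening': 0.9964382275258885}
```

View pics/scene0.png

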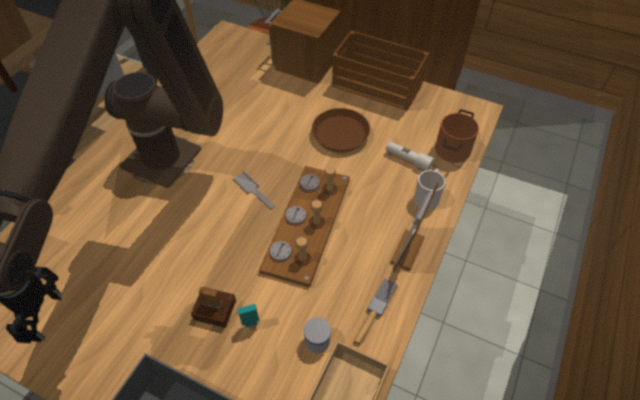

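View pics/top0.png

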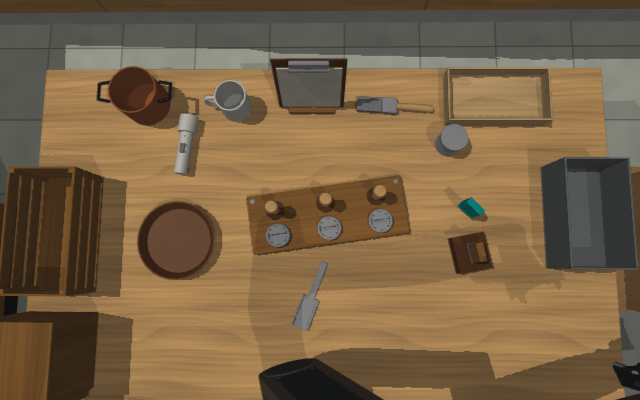

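Top view: the rail's pegs are near (272,208), (325,200) and (379,191), with locks at (278,236), (330,228) and (380,221). The saucer is at (177,240), the dark stand with the wooden key at (470,252), and the turquoise look-alike at (472,207). The wooden key in the dark stand fits the description. I'll enlarge to confirm and measure.

```bash
python3 - <<'E'
from h import *
t=load('top0');s=load('scene0')
a=cv2.resize(t['img'][170:260,240:500,::-1],None,fx=3,fy=3,interpolation=cv2.INTER_CUBIC)
b=cv2.resize(s['img'][270:340,180:270,::-1],None,fx=4,fy=4,interpolation=cv2.INTER_CUBIC)
d=cv2.resize(t['img'][225:280,440:500,::-1],None,fx=5,fy=5,interpolation=cv2.INTER_CUBIC)
im=np.zeros((560,780,3),np.uint8);im[:270]=a;im[275:555,:360]=b;im[275:550,370:670]=d
cv2.imwrite('pics/crop1.png',im)
# steel cams in top: 
hsv=cv2.cvtColor(t['img'],cv2.COLOR_RGB2HSV)
m=((hsv[:,:,1]<60)&(hsv[:,:,2]>90)).astype(np.uint8);m[:, :250]=0;m[:,410:]=0;m[:205]=0;m[250:]=0
m=cv2.morphologyEx(m,cv2.MORPH_CLOSE,np.ones((7,7)))
for k in cv2.findContours(m,0,2)[0]:
    if cv2.contourArea(k)>200:
        e=cv2.fitEllipse(k);print('cam',e,onz(t,*e[0],.036))
for (u,v) in((272,207),(325,199),(379,191),(471,252),(479,250),(177,240),(455,260)): print(u,v,dep(t,u,v).round(4))
E
```

```text
cam ((277.2186584472656, 234.8112030029297), (22.216426849365234, 22.593978881835938), 63.05866241455078) [0.49827758 0.10096172 0.036     ]
cam ((328.8188171386719, 227.53314208984375), (22.780550003051758, 23.08496856689453), 92.3547134399414) [ 0.51714294 -0.02810997  0.036     ]
cam ((380.1211853027344, 220.34149169921875), (22.598979949951172, 23.421783447265625), 106.62676239013672) [ 0.535752   -0.15618821  0.036     ]
272 207 [0.5595 0.1062 0.1136]
325 199 [ 0.5785 -0.0183  0.1166]
379 191 [ 0.5977 -0.1446  0.1171]
471 252 [ 0.458  -0.3695  0.0646]
479 250 [ 0.4619 -0.374   0.109 ]
177 240 [0.4852 0.3637 0.0042]
455 260 [ 0.4387 -0.3421  0.0238]
```

View pics/crop1.png

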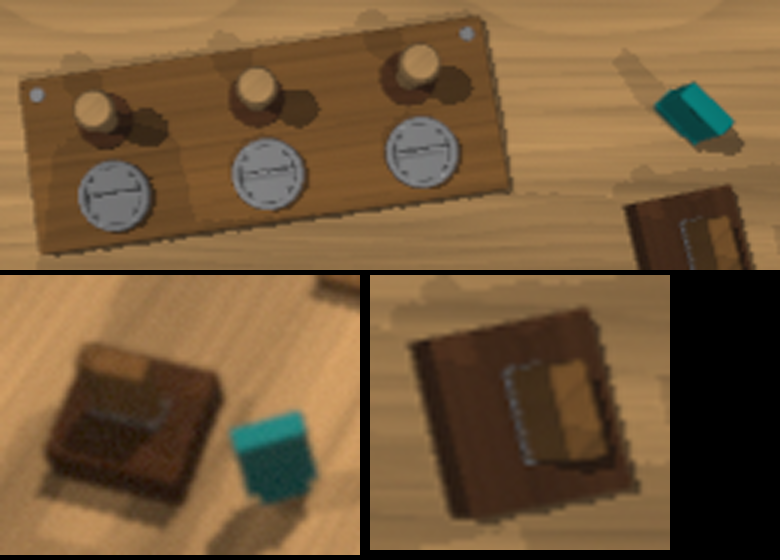

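The crop confirms it: the wooden handle is in the dark stand and the turquoise one stands outside it. Next I'll refine the positions with both cameras.

```bash
cat >> h.py <<'E'
def cloud(c):
    K=c['K'];W=c['world_to_cam'];R=W[:3,:3];t=W[:3,3]
    v,u=np.mgrid[:400,:640];z=c['range_z']
    d=np.stack([(u-K[0,2])/K[0,0],-(v-K[1,2])/K[1,1],-np.ones_like(z)],-1)*z[...,None]
    return (d-t)@R
E
python3 - <<'E'
from h import *
for n in('top0','scene0'):
    c=load(n);P=cloud(c);ok=c['range_z']>0
    for nm,(x,y),r,zl,zh in(('p1',(.5625,.1103),.03,.108,.13),('p2',(.5814,-.0184),.03,.108,.13),('p3',(.600,-.1468),.03,.108,.13),('key',(.462,-.374),.05,.10,.125),('stand',(.455,-.365),.09,.03,.05),('rim',(.485,.364),.13,.024,.04),('turq',(.55,-.37),.07,.09,.13)):
        m=ok&(np.hypot(P[...,0]-x,P[...,1]-y)<r)&(P[...,2]>zl)&(P[...,2]<zh)
        q=P[m]
        if len(q)<4: print(n,nm,len(q));continue
        print(n,nm,len(q),q.mean(0).round(4),'minrect',[np.round(a,4) for a in cv2.minAreaRect((q[:,:2]*1000).astype(np.float32))], q.min(0).round(3),q.max(0).round(3))
# cams in scene
c=load('scene0');hsv=cv2.cvtColor(c['img'],cv2.COLOR_RGB2HSV)
m=((hsv[:,:,1]<70)&(hsv[:,:,2]>80)).astype(np.uint8);M=np.zeros_like(m);M[165:270,255:330]=1;m*=M
m=cv2.morphologyEx(m,cv2.MORPH_CLOSE,np.ones((5,5)))
for k in cv2.findContours(m,0,2)[0]:
    if cv2.contourArea(k)>80:
        e=cv2.fitEllipse(k);print('cam',e,onz(c,*e[0],.036))
print('predict',[proj(c,p) for p in((.4983,.101,.036),(.5171,-.028,.036),(.5357,-.1562,.036))])
from scipy.spatial.transform import Rotation as Ro
print(Ro.from_quat(ctrl.get_state()['tcp_rot']).as_matrix().round(3))
E
```

```text
top0 p1 125 [0.5618 0.1099 0.113 ] minrect [array([562.2648, 110.0795]), array([28.5723, 27.5335]), np.float64(29.4912)] [0.546 0.097 0.108] [0.576 0.124 0.119]
top0 p2 129 [ 0.5808 -0.0182  0.113 ] minrect [array([580.9199, -18.1023]), array([28.386 , 28.3795]), np.float64(26.4517)] [ 0.567 -0.032  0.108] [ 0.596 -0.004  0.119]
top0 p3 123 [ 0.5994 -0.1463  0.1127] minrect [array([ 600.1882, -147.0037]), array([28.377 , 27.8892]), np.float64(19.2834)] [ 0.585 -0.162  0.108] [ 0.613 -0.132  0.12 ]
top0 key 176 [ 0.458  -0.3769  0.1083] minrect [array([ 458.1833, -378.604 ]), array([45.6921, 19.064 ]), np.float64(11.7387)] [ 0.434 -0.39   0.1  ] [ 0.48  -0.366  0.115]
top0 stand 940 [ 0.4574 -0.3723  0.0395] minrect [array([ 476.085, -374.105]), array([127.2666,  82.2553]), np.float64(11.7447)] [ 0.407 -0.425  0.03 ] [ 0.543 -0.33   0.05 ]
top0 rim 671 [0.4831 0.3712 0.0285] minrect [array([484.8764, 360.4326]), array([196.6788, 197.4457]), np.float64(26.9408)] [0.387 0.261 0.024] [0.584 0.46  0.036]
top0 turq 168 [ 0.5643 -0.3706  0.0989] minrect [array([ 535.9226, -378.0436]), array
[... 1442 characters left out ...]
95.3812255859375, 214.67599487304688), (16.723299026489258, 19.963821411132812), 85.3687744140625) [ 0.52066989 -0.03255639  0.036     ]
cam ((261.9527893066406, 195.44525146484375), (7.681122779846191, 35.41891860961914), 141.57485961914062) [ 0.39676329 -0.0138519   0.036     ]
cam ((309.49993896484375, 182.17257690429688), (15.681154251098633, 18.325559616088867), 93.21531677246094) [0.50234133 0.09537041 0.036     ]
predict [(np.float64(309.1559955032749), np.float64(180.45555720900194)), (np.float64(295.03032583349204), np.float64(213.10873161618582)), (np.float64(279.5000042636593), np.float64(248.9372660772935))]
[[-0.001  0.373 -0.928]
 [ 0.002 -0.928 -0.373]
 [-1.    -0.002 -0.   ]]
```

```bash
cat >> h.py <<'E'
from scipy.spatial.transform import Rotation as Ro
def goto(p,yaw,tilt=0):
    """yaw = world angle of tool y; tilt about tool y"""
    s=ctrl.get_state();R0=Ro.from_quat(s['tcp_rot'])
    y=np.array([np.cos(yaw),np.sin(yaw),0]);x=np.array([0,0,-1.]);z=np.cross(x,y)
    R1=Ro.from_matrix(np.stack([x,y,z],1))*Ro.from_rotvec([0,tilt,0])
    tr=R0.inv().apply(np.array(p)-s['eef_pos']);dr=(R0.inv()*R1).as_rotvec()
    print('travel',tr.round(4),'dr',dr.round(4),'t',s['time'],'pos',s['eef_pos'].round(4),'F',s['contact_force'].round(2),'op',round(s['opening'],3),'q',s['qpos'].round(2))
E
python3 - <<'E'
from h import *
goto((.6008,-.1485,.19),1.716)
E
```

```text
travel [ 0.0409 -0.3127 -0.5021] dr [-2.905e+00 -3.200e-03 -1.000e-04] t 0.1 pos [ 0.2514 -0.6258  0.23  ] F [ 0.36 -0.18  0.77] op 0.996 q [-1.34  0.29  1.58 -0.    1.28 -0.15]
```

Request:
play_rows(
  claw=[105,105,105,105,105,105,105,105,105,105,105,105,105,105,105,105,105,105,105,105],
  travel=[
    [0.041,-0.313,-0.502],
    [0.041,-0.313,-0.502],
    [0.041,-0.313,-0.502],
    [0.041,-0.313,-0.502],
    [0.041,-0.313,-0.502],
    [0.041,-0.313,-0.502],
    [0.041,-0.313,-0.502],
    [0.041,-0.313,-0.502],
    [0.041,-0.313,-0.502],
    [0.041,-0.313,-0.502],
    [0.041,-0.313,-0.502],
    [0.041,-0.313,-0.502],
    [0.041,-0.313,-0.502],
    [0.041,-0.313,-0.502],
    [0.041,-0.313,-0.502],
    [0.041,-0.313,-0.502],
    [0.041,-0.313,-0.502],
    [0.041,-0.313,-0.502],
    [0.041,-0.313,-0.502],
    [0.041,-0.313,-0.502],
  ],
  dr=[
    [-2.905,-0.003,0],
    [-2.905,-0.003,0],
    [-2.905,-0.003,0],
    [-2.905,-0.003,0],
    [-2.905,-0.003,0],
    [-2.905,-0.003,0],
    [-2.905,-0.003,0],
    [-2.905,-0.003,0],
    [-2.905,-0.003,0],
    [-2.905,-0.003,0],
    [-2.905,-0.003,0],
    [-2.905,-0.003,0],
    [-2.905,-0.003,0],
    [-2.905,-0.003,0],
    [-2.905,-0.003,0],
    [-2.905,-0.003,0],
    [-2.905,-0.003,0],
    [-2.905,-0.003,0],
    [-2.905,-0.003,0],
    [-2.905,-0.003,0],
  ],
  force=40,
)

```text
time: 2.1
eef_pos: [0.6002, -0.148, 0.1892]
tcp_rot: [-0.052, 0.706, 0.053, 0.705]
contact_force: [-0.3, 0.3, -0.4]
opening: 0.589
```

```bash
python3 - <<'E'
from h import *
goto((.6008,-.1485,.083),1.716)
t=snap('top','top1');s=snap('scene','scene1')
a=cv2.resize(t['img'][150:260,240:440,::-1],None,fx=3,fy=3)
b=cv2.resize(s['img'][150:290,230:370,::-1],None,fx=3,fy=3)
cv2.imwrite('pics/c2a.png',a);cv2.imwrite('pics/c2b.png',b)
E
```

```text
travel [ 0.1062 -0.0007  0.0006] dr [ 0.0039 -0.001  -0.0008] t 2.1 pos [ 0.6002 -0.148   0.1892] F [-0.28  0.28 -0.37] op 0.589 q [-0.41  0.2   1.76  0.    1.18 -2.13]
```

View pics/c2a.png

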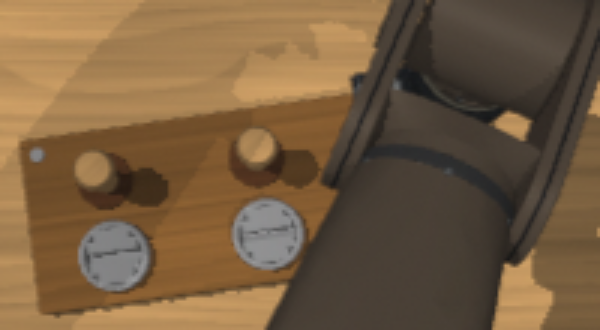

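View pics/c2b.png

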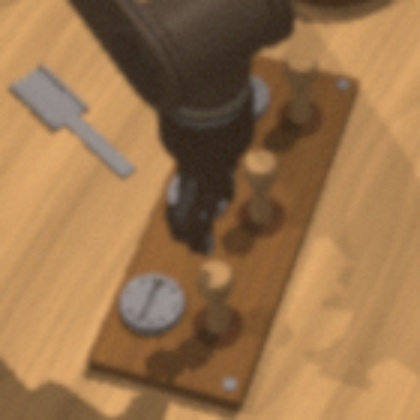

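```bash
python3 - <<'E'
from h import *
s=load('scene1');p=ctrl.get_state()['eef_pos'];print(proj(s,p),proj(s,p+[0,0,.02]))
P=cloud(s);ok=s['range_z']>0
m=ok&(np.hypot(P[...,0]-.6,P[...,1]+.148)<.09)&(P[...,2]>.165)&(P[...,2]<.215)
q=P[m];print(len(q),q.min(0),q.max(0));
ax=np.array([-.1446,.9895]);l=(q[:,:2]-p[:2])@ax;x=(q[:,:2]-p[:2])@np.array([.9895,.1446])
for lo in range(165,215,10):
    k=(q[:,2]>lo/1e3)&(q[:,2]<lo/1e3+.01);print(lo,k.sum(), (l[k].min().round(4),l[k].max().round(4),x[k].min().round(4),x[k].max().round(4)) if k.any() else '')
cv2.imwrite('pics/c3.png',cv2.resize(s['img'][195:265,265:335,::-1],None,fx=8,fy=8,interpolation=cv2.INTER_CUBIC))
E
```

```text
(np.float64(299.47237775530886), np.float64(224.1519436495515)) (np.float64(299.20207054801415), np.float64(219.6228065487653))
49 [ 0.60052411 -0.18985144  0.18959921] [ 0.6173884  -0.11888147  0.2149722 ]
165 0 
175 0 
185 4 (np.float64(-0.0339), np.float64(0.025), np.float64(0.0041), np.float64(0.0107))
195 23 (np.float64(-0.0409), np.float64(0.0253), np.float64(-0.0054), np.float64(0.0128))
205 22 (np.float64(-0.0424), np.float64(0.0278), np.float64(-0.0047), np.float64(0.0128))
```

View pics/c3.png

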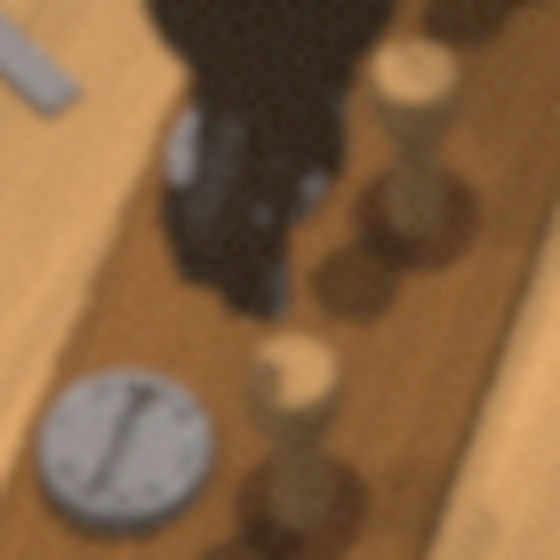

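Request:
play_rows(
  claw=[105,105,105,105],
  travel=[
    [0.045,-0.0005,0.0005],
    [0.09,-0.0005,0.0005],
    [0.112,-0.0005,0.0005],
    [0.112,-0.0005,0.0005],
  ],
  dr=[
    [0.004,0,0],
    [0.004,0,0],
    [0.004,0,0],
    [0.004,0,0],
  ],
)

```text
time: 2.6
eef_pos: [0.5971, -0.1469, 0.072]
tcp_rot: [-0.047, 0.709, 0.051, 0.702]
contact_force: [-0.6, 0.9, 0.0]
opening: 0.585
```

Request:
play_rows(
  claw=[105,105,105,105],
  travel=[
    [0,0.003,0],
    [0,0.006,0],
    [0,0.008,0],
    [0,0.008,0],
  ],
  dr=[
    [0,0,0],
    [0,0,0],
    [0,0,0],
    [0,0,0],
  ],
)

```text
time: 3.0
eef_pos: [0.597, -0.1391, 0.0738]
tcp_rot: [-0.048, 0.708, 0.051, 0.703]
contact_force: [-0.1, -0.2, -0.3]
opening: 0.59
```

Request:
play_rows(
  claw=[105,105,105,105],
  travel=[
    [0,0.001,0],
    [0,0.002,0],
    [0,0.003,0],
    [0,0.003,0],
  ],
  dr=[
    [0,0,0],
    [0,0,0],
    [0,0,0],
    [0,0,0],
  ],
)

```text
time: 3.4
eef_pos: [0.5973, -0.1384, 0.0747]
tcp_rot: [-0.05, 0.707, 0.049, 0.703]
contact_force: [0.8, -7.6, -1.3]
opening: 0.587
```

```bash
python3 - <<'E'
from h import *
goto((.6,-.147,.18),1.716)
goto((.5822,-.020,.14),1.716)
goto((.5822,-.020,.076),1.716)
E
```

```text
travel [-0.1053 -0.0089  0.0009] dr [-0.0047 -0.0054  0.0004] t 3.4 pos [ 0.5973 -0.1384  0.0747] F [ 0.8  -7.56 -1.28] op 0.587 q [-0.39  0.33  1.84 -0.    0.98 -2.1 ]
travel [-0.0653  0.1193  0.0012] dr [-0.0047 -0.0054  0.0004] t 3.4 pos [ 0.5973 -0.1384  0.0747] F [ 0.8  -7.56 -1.28] op 0.587 q [-0.39  0.33  1.84 -0.    0.98 -2.1 ]
travel [-0.0013  0.1193  0.0016] dr [-0.0047 -0.0054  0.0004] t 3.4 pos [ 0.5973 -0.1384  0.0747] F [ 0.8  -7.56 -1.28] op 0.587 q [-0.39  0.33  1.84 -0.    0.98 -2.1 ]
```

Request:
play_rows(
  claw=[105,105,105,105,105,105,105,105,105,105,105],
  travel=[
    [-0.002,-0.008,0.001],
    [-0.045,-0.009,0.001],
    [-0.075,0,0.001],
    [-0.08,0.04,0.001],
    [-0.08,0.08,0.001],
    [-0.08,0.119,0.001],
    [-0.08,0.119,0.001],
    [-0.045,0.119,0.001],
    [-0.01,0.119,0.001],
    [-0.002,0.119,0.001],
    [-0.002,0.119,0.001],
  ],
  dr=[
    [-0.005,-0.005,0],
    [-0.005,-0.005,0],
    [-0.005,-0.005,0],
    [-0.005,-0.005,0],
    [-0.005,-0.005,0],
    [-0.005,-0.005,0],
    [-0.005,-0.005,0],
    [-0.005,-0.005,0],
    [-0.005,-0.005,0],
    [-0.005,-0.005,0],
    [-0.005,-0.005,0],
  ],
)

```text
time: 4.5
eef_pos: [0.5806, -0.0207, 0.0752]
tcp_rot: [-0.051, 0.707, 0.051, 0.704]
contact_force: [0.3, -0.3, 0.6]
opening: 0.585
```

Request:
play_rows(
  claw=[105,105,105,105],
  travel=[
    [0,0.003,0],
    [0,0.005,0],
    [0,0.006,0],
    [0,0.006,0],
  ],
  dr=[
    [0,0,0],
    [0,0,0],
    [0,0,0],
    [0,0,0],
  ],
)

```text
time: 4.9
eef_pos: [0.5805, -0.0147, 0.0764]
tcp_rot: [-0.051, 0.706, 0.051, 0.705]
contact_force: [0.8, 0.1, 0.4]
opening: 0.586
```

Request:
play_rows(
  claw=[105,105,105,105],
  travel=[
    [0,0.001,0],
    [0,0.002,0],
    [0,0.003,0],
    [0,0.003,0],
  ],
  dr=[
    [0,0,0],
    [0,0,0],
    [0,0,0],
    [0,0,0],
  ],
)

```text
time: 5.3
eef_pos: [0.5799, -0.0116, 0.0763]
tcp_rot: [-0.051, 0.706, 0.051, 0.705]
contact_force: [0.4, -0.9, -0.4]
opening: 0.587
```

Request:
play_rows(
  claw=[105,105,105,105],
  travel=[
    [0,0.001,0],
    [0,0.002,0],
    [0,0.003,0],
    [0,0.003,0],
  ],
  dr=[
    [0,0,0],
    [0,0,0],
    [0,0,0],
    [0,0,0],
  ],
)

```text
time: 5.7
eef_pos: [0.5797, -0.0098, 0.0763]
tcp_rot: [-0.052, 0.706, 0.051, 0.705]
contact_force: [-0.4, -5.4, -0.6]
opening: 0.591
```

Request:
play_rows(
  claw=[105,105,105],
  travel=[
    [0,0.0015,0],
    [0,0.003,0],
    [0,0.003,0],
  ],
  dr=[
    [0,0,0],
    [0,0,0],
    [0,0,0],
  ],
)

```text
time: 6.0
eef_pos: [0.5796, -0.0096, 0.0763]
tcp_rot: [-0.055, 0.706, 0.049, 0.705]
contact_force: [0.8, -9.7, -1.5]
opening: 0.589
```

```bash
python3 - <<'E'
from h import *
goto((.5628,.109,.076),1.716)
E
```

```text
travel [-0.0006  0.1197  0.0007] dr [ 0.0017 -0.0017  0.0075] t 6.0 pos [ 0.5796 -0.0096  0.0763] F [ 0.83 -9.71 -1.5 ] op 0.589 q [-0.19  0.26  1.92 -0.01  0.96 -1.9 ]
```

Request:
play_rows(
  claw=[105,105,105,105,105,105,105,105,105,105,105],
  travel=[
    [-0.002,-0.01,0.001],
    [-0.045,-0.01,0.001],
    [-0.075,0,0.001],
    [-0.08,0.04,0.001],
    [-0.08,0.08,0.001],
    [-0.08,0.12,0.001],
    [-0.08,0.12,0.001],
    [-0.045,0.12,0.001],
    [-0.01,0.12,0.001],
    [0,0.12,0.001],
    [0,0.12,0.001],
  ],
  dr=[
    [0.002,-0.002,0.007],
    [0.002,-0.002,0.007],
    [0.002,-0.002,0.007],
    [0.002,-0.002,0.007],
    [0.002,-0.002,0.007],
    [0.002,-0.002,0.007],
    [0.002,-0.002,0.007],
    [0.002,-0.002,0.007],
    [0.002,-0.002,0.007],
    [0.002,-0.002,0.007],
    [0.002,-0.002,0.007],
  ],
)

```text
time: 7.1
eef_pos: [0.5617, 0.1088, 0.0734]
tcp_rot: [-0.051, 0.707, 0.051, 0.704]
contact_force: [-0.6, 0.1, 0.0]
opening: 0.585
```

Request:
play_rows(
  claw=[105,105,105,105,105],
  travel=[
    [0,0.003,0],
    [0,0.006,0],
    [0,0.009,0],
    [0,0.012,0],
    [0,0.012,0],
  ],
  dr=[
    [0,0,0],
    [0,0,0],
    [0,0,0],
    [0,0,0],
    [0,0,0],
  ],
)

```text
time: 7.6
eef_pos: [0.5603, 0.1211, 0.0742]
tcp_rot: [-0.051, 0.706, 0.051, 0.704]
contact_force: [-0.5, -0.1, 0.1]
opening: 0.591
```

Request:
play_rows(
  claw=[105,105,105,105,105],
  travel=[
    [0,0.002,0],
    [0,0.004,0],
    [0,0.006,0],
    [0,0.007,0],
    [0,0.007,0],
  ],
  dr=[
    [0,0,0],
    [0,0,0],
    [0,0,0],
    [0,0,0],
    [0,0,0],
  ],
)

```text
time: 8.1
eef_pos: [0.5595, 0.1276, 0.0744]
tcp_rot: [-0.052, 0.706, 0.051, 0.704]
contact_force: [0.1, -3.6, 0.4]
opening: 0.59
```

```bash
python3 - <<'E'
from h import *
goto((.5628,.109,.076),1.716)
E
```

```text
travel [-0.0016 -0.0189  0.0006] dr [ 0.     -0.0028  0.0009] t 8.1 pos [0.5595 0.1276 0.0744] F [ 0.13 -3.61  0.42] op 0.59 q [ 0.05  0.25  1.93 -0.    0.96 -1.67]
```

Request:
play_rows(
  claw=[105,105],
  travel=[
    [0,0.002,0],
    [0,0.002,0],
  ],
  dr=[
    [0,0,0],
    [0,0,0],
  ],
)

```text
time: 8.3
eef_pos: [0.5595, 0.1277, 0.0744]
tcp_rot: [-0.053, 0.706, 0.05, 0.704]
contact_force: [0.9, -7.7, 0.8]
opening: 0.591
```

Request:
play_rows(
  claw=[105,105,105,105,105,105,105,105,105,105],
  travel=[
    [0,-0.006,0],
    [0,-0.012,0],
    [0,-0.018,0],
    [0,-0.022,0],
    [0,-0.025,0],
    [0,-0.028,0],
    [0,-0.031,0],
    [0,-0.034,0],
    [0,-0.035,0],
    [0,-0.035,0],
  ],
  dr=[
    [0,0,0],
    [0,0,0],
    [0,0,0],
    [0,0,0],
    [0,0,0],
    [0,0,0],
    [0,0,0],
    [0,0,0],
    [0,0,0],
    [0,0,0],
  ],
)

```text
time: 9.3
eef_pos: [0.5647, 0.0931, 0.0746]
tcp_rot: [-0.053, 0.706, 0.05, 0.704]
contact_force: [-0.9, 0.1, 0.4]
opening: 0.592
```

Request:
play_rows(
  claw=[105,105,105,105],
  travel=[
    [0,-0.001,0],
    [0,-0.003,0],
    [0,-0.004,0],
    [0,-0.004,0],
  ],
  dr=[
    [0,0,0],
    [0,0,0],
    [0,0,0],
    [0,0,0],
  ],
)

```text
time: 9.7
eef_pos: [0.5647, 0.0923, 0.0745]
tcp_rot: [-0.05, 0.706, 0.052, 0.704]
contact_force: [-0.5, 11.6, 1.0]
opening: 0.589
```

```bash
python3 - <<'E'
from h import *
goto((.459,-.379,.19),1.773)
goto((.459,-.379,.061),1.773)
E
```

```text
travel [-0.1159 -0.451  -0.1727] dr [-0.058  -0.0028 -0.0021] t 9.7 pos [0.5647 0.0923 0.0745] F [-0.49 11.61  1.04] op 0.589 q [-0.02  0.25  1.94  0.    0.96 -1.73]
travel [ 0.0131 -0.4512 -0.1723] dr [-0.058  -0.0028 -0.0021] t 9.7 pos [0.5647 0.0923 0.0745] F [-0.49 11.61  1.04] op 0.589 q [-0.02  0.25  1.94  0.    0.96 -1.73]
```

Request:
play_rows(
  claw=[105,105,105,105,105,105,105,105,105,105,105,105,105,105,105,105,105,105],
  travel=[
    [0,0.009,0],
    [0,0.018,0],
    [-0.045,0.018,0],
    [-0.09,0.017,0],
    [-0.116,0,0],
    [-0.116,-0.045,-0.017],
    [-0.116,-0.09,-0.035],
    [-0.116,-0.136,-0.052],
    [-0.116,-0.182,-0.07],
    [-0.116,-0.228,-0.088],
    [-0.116,-0.274,-0.106],
    [-0.116,-0.32,-0.124],
    [-0.116,-0.366,-0.142],
    [-0.116,-0.412,-0.16],
    [-0.116,-0.451,-0.173],
    [-0.116,-0.451,-0.173],
    [-0.116,-0.451,-0.173],
    [-0.116,-0.451,-0.173],
  ],
  dr=[
    [0,0,0],
    [0,0,0],
    [0,0,0],
    [0,0,0],
    [-0.02,-0.003,-0.002],
    [-0.058,-0.003,-0.002],
    [-0.058,-0.003,-0.002],
    [-0.058,-0.003,-0.002],
    [-0.058,-0.003,-0.002],
    [-0.058,-0.003,-0.002],
    [-0.058,-0.003,-0.002],
    [-0.058,-0.003,-0.002],
    [-0.058,-0.003,-0.002],
    [-0.058,-0.003,-0.002],
    [-0.058,-0.003,-0.002],
    [-0.058,-0.003,-0.002],
    [-0.058,-0.003,-0.002],
    [-0.058,-0.003,-0.002],
  ],
)

```text
time: 11.5
eef_pos: [0.4588, -0.3779, 0.1897]
tcp_rot: [-0.071, 0.704, 0.072, 0.703]
contact_force: [0.4, -0.5, -0.1]
opening: 0.586
```

```bash
python3 - <<'E'
from h import *
goto((.459,-.379,.061),1.773)
s=snap('scene','scene2')
b=cv2.resize(s['img'][230:340,160:280,::-1],None,fx=5,fy=5);cv2.imwrite('pics/c4.png',b)
# locks from top with arm away
t=snap('top','top2');cv2.imwrite('pics/c5.png',cv2.resize(t['img'][180:260,240:400,::-1],None,fx=5,fy=5,interpolation=cv2.INTER_CUBIC))
E
```

```text
travel [ 0.1287 -0.0012  0.    ] dr [ 0.0009 -0.0003 -0.0009] t 11.5 pos [ 0.4588 -0.3779  0.1897] F [ 0.35 -0.54 -0.1 ] op 0.586 q [-0.86  0.15  1.82  0.    1.18 -2.63]
```

View pics/c4.png

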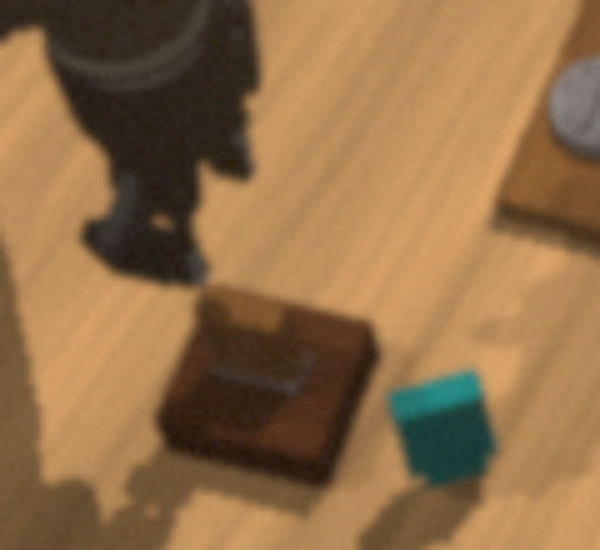

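View pics/c5.png

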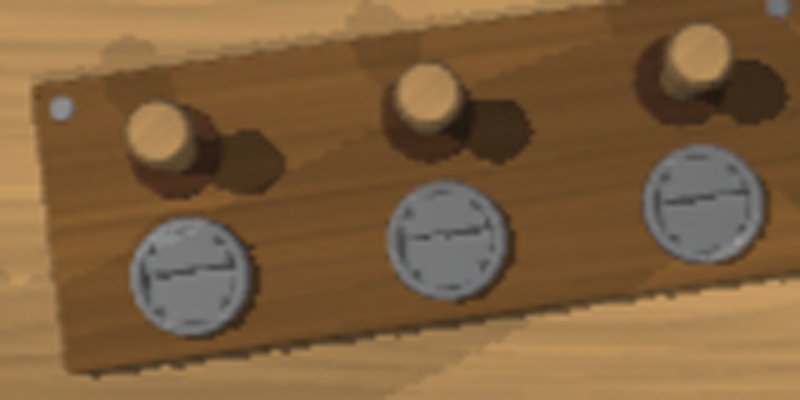

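Request:
play_rows(
  claw=[105,105,105,105,105,105,120,140,160,180,200,220,220,220,220],
  travel=[
    [0.045,-0.001,0],
    [0.09,-0.001,0],
    [0.115,-0.001,0],
    [0.129,-0.001,0],
    [0.129,-0.001,0],
    [0.129,-0.001,0],
    [0.129,-0.001,0],
    [0.129,-0.001,0],
    [0.129,-0.001,0],
    [0.129,-0.001,0],
    [0.129,-0.001,0],
    [0.129,-0.001,0],
    [0.129,-0.001,0],
    [0.129,-0.001,0],
    [0.129,-0.001,0],
  ],
  dr=[
    [0,0,0],
    [0,0,0],
    [0,0,0],
    [0,0,0],
    [0,0,0],
    [0,0,0],
    [0,0,0],
    [0,0,0],
    [0,0,0],
    [0,0,0],
    [0,0,0],
    [0,0,0],
    [0,0,0],
    [0,0,0],
    [0,0,0],
  ],
  force=80,
)

```text
time: 13.1
eef_pos: [0.4595, -0.3788, 0.0614]
tcp_rot: [-0.072, 0.703, 0.072, 0.703]
contact_force: [-0.4, -0.1, 3.1]
opening: 0.199
```

Request:
play_rows(
  claw=[220,220,220,220,220],
  travel=[
    [-0.01,0,0],
    [-0.03,0,0],
    [-0.06,0,0],
    [-0.1,0,0],
    [-0.1,0,0],
  ],
  dr=[
    [0,0,0],
    [0,0,0],
    [0,0,0],
    [0,0,0],
    [0,0,0],
  ],
)

```text
time: 13.6
eef_pos: [0.462, -0.3815, 0.1682]
tcp_rot: [-0.076, 0.701, 0.069, 0.706]
contact_force: [0.8, -0.3, -0.7]
opening: 0.2
```

```bash
python3 - <<'E'
from h import *
goto((.4995,.1005,.16),1.716)
E
```

```text
travel [0.0042 0.4644 0.1345] dr [0.0591 0.0064 0.0103] t 13.6 pos [ 0.462  -0.3815  0.1682] F [ 0.83 -0.31 -0.69] op 0.2 q [-0.86  0.17  1.83  0.    1.13 -2.63]
```

Request:
play_rows(
  claw=[220,220,220,220,220,220,220,220,220,220,220,220,220,220,220,220],
  travel=[
    [0.004,0.042,0.012],
    [0.004,0.084,0.024],
    [0.004,0.127,0.037],
    [0.004,0.169,0.049],
    [0.004,0.211,0.061],
    [0.004,0.253,0.073],
    [0.004,0.296,0.086],
    [0.004,0.338,0.098],
    [0.004,0.38,0.11],
    [0.004,0.422,0.122],
    [0.004,0.464,0.1345],
    [0.02,0.4645,0.1345],
    [0.034,0.4645,0.1345],
    [0.034,0.4645,0.1345],
    [0.034,0.4645,0.1345],
    [0.034,0.4645,0.1345],
  ],
  dr=[
    [0.059,0.006,0.01],
    [0.059,0.006,0.01],
    [0.059,0.006,0.01],
    [0.059,0.006,0.01],
    [0.059,0.006,0.01],
    [0.059,0.006,0.01],
    [0.059,0.006,0.01],
    [0.059,0.006,0.01],
    [0.059,0.006,0.01],
    [0.059,0.006,0.01],
    [0.059,0.006,0.01],
    [0.059,0.006,0.01],
    [0.059,0.006,0.01],
    [0.059,0.006,0.01],
    [0.059,0.006,0.01],
    [0.059,0.006,0.01],
  ],
)

```text
time: 15.2
eef_pos: [0.5001, 0.0995, 0.1305]
tcp_rot: [-0.051, 0.705, 0.051, 0.706]
contact_force: [0.2, -0.1, -2.5]
opening: 0.198
```

```bash
python3 - <<'E'
from h import *
goto((.4995,.1005,.13),1.716)
s=snap('scene','scene3');t=snap('top','top3')
cv2.imwrite('pics/c6.png',cv2.resize(s['img'][130:210,265:365,::-1],None,fx=8,fy=7,interpolation=cv2.INTER_CUBIC))
cv2.imwrite('pics/c7.png',cv2.resize(t['img'][170:270,220:360,::-1],None,fx=5,fy=5,interpolation=cv2.INTER_CUBIC))
E
```

```text
travel [ 0.0005  0.0011 -0.0004] dr [-0.0016  0.001   0.0004] t 15.2 pos [0.5001 0.0995 0.1305] F [ 0.25 -0.14 -2.47] op 0.198 q [-0.    0.03  2.06 -0.    1.05 -1.72]
```

View pics/c6.png

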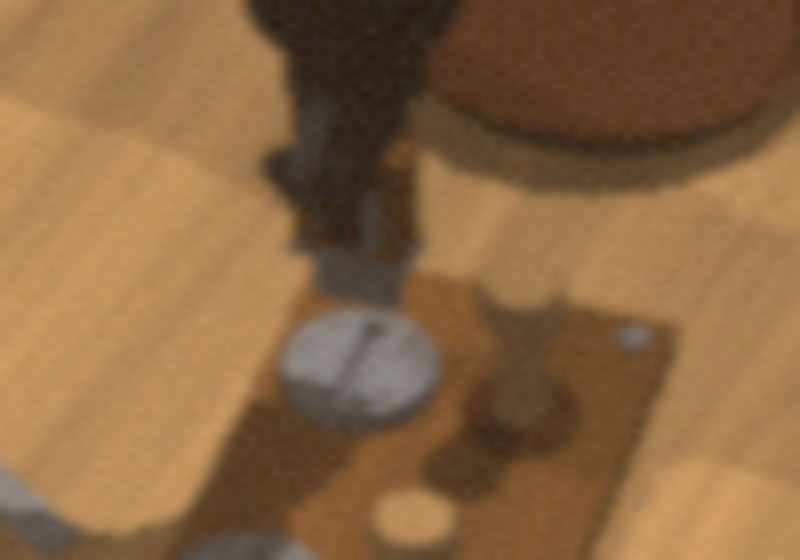

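View pics/c7.png

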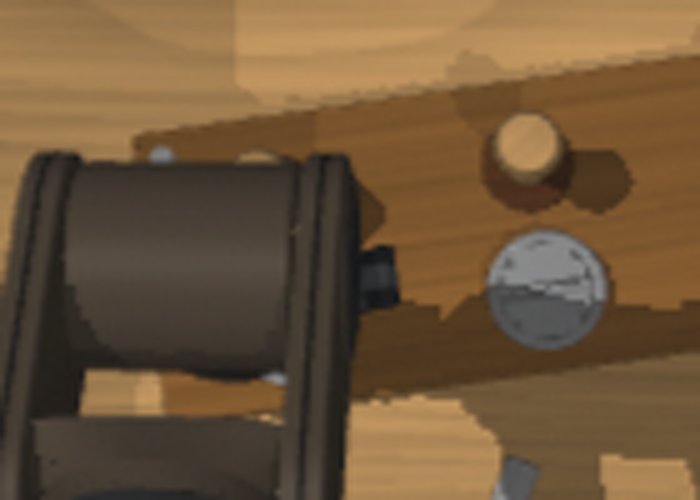

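I have the tool a quarter turn off: the blade is wide along tool z, and the slot starts along rail y. I'll turn the tool 90° above the lock, still clear of it, before measuring.

Request:
play_rows(
  claw=[220,220,220,220,220,220,220,220,220,220,220,220,220,220],
  travel=[
    [0.01,0.001,0],
    [0.01,0.001,0],
    [0.01,0.001,0],
    [0.01,0.001,0],
    [0.01,0.001,0],
    [0.01,0.001,0],
    [0.01,0.001,0],
    [0.01,0.001,0],
    [0.01,0.001,0],
    [0.01,0.001,0],
    [0.01,0.001,0],
    [0.01,0.001,0],
    [0.01,0.001,0],
    [0.01,0.001,0],
  ],
  dr=[
    [1.57,0,0],
    [1.57,0,0],
    [1.57,0,0],
    [1.57,0,0],
    [1.57,0,0],
    [1.57,0,0],
    [1.57,0,0],
    [1.57,0,0],
    [1.57,0,0],
    [1.57,0,0],
    [1.57,0,0],
    [1.57,0,0],
    [1.57,0,0],
    [1.57,0,0],
  ],
)

```text
time: 16.7
eef_pos: [0.5003, 0.1004, 0.1211]
tcp_rot: [0.463, 0.534, -0.462, 0.536]
contact_force: [-0.2, 0.1, -2.1]
opening: 0.198
```

```bash
python3 - <<'E'
from h import *
goto((.4995,.1005,.12),.145)
s=snap('scene','scene4')
print('campos',ray(s,0,0)[0])
st=ctrl.get_state();p=st['eef_pos']
ry=np.array([-.1446,.9895,0])
for z in(-.051,-.021): print(z,[np.round(proj(s,p+ry*a+[0,0,z]),1) for a in(-.017,0,.017)])
cv2.imwrite('pics/c8.png',cv2.resize(s['img'][140:200,280:360,::-1],None,fx=10,fy=10,interpolation=cv2.INTER_CUBIC))
E
```

```text
travel [ 0.0011 -0.0008 -0.0002] dr [ 0.0004  0.0005 -0.0022] t 16.7 pos [0.5003 0.1004 0.1211] F [-0.17  0.08 -2.09] op 0.198 q [-0.    0.04  2.07 -0.    1.03 -0.15]
campos [ 0.96750978 -0.77530993  1.24723397]
-0.051 [array([307.7, 177.8]), array([309.5, 173.7]), array([311.2, 169.6])]
-0.021 [array([307.5, 171.3]), array([309.3, 167.2]), array([311.1, 163.1])]
```

View pics/c8.png

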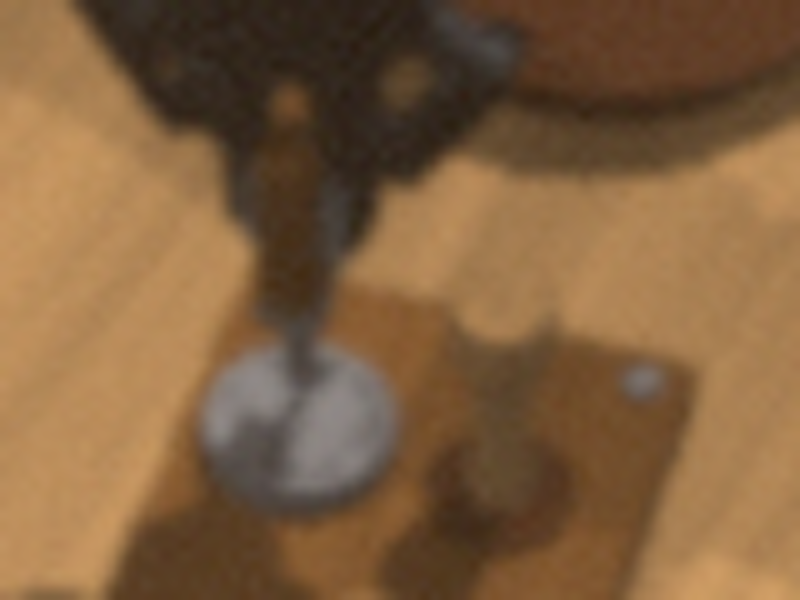

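```bash
python3 - <<'E'
from h import *
goto((.4986,.1008,.091),.145)
goto((.4986,.1008,.078),.145)
print(ray(load('top0'),0,0)[0])
E
```

```text
travel [ 0.0301 -0.0017 -0.0006] dr [ 0.0003  0.0005 -0.0022] t 16.75 pos [0.5003 0.1005 0.1211] F [ 0.24  0.22 -1.34] op 0.2 q [-0.    0.04  2.07 -0.    1.03 -0.15]
travel [ 0.0431 -0.0018 -0.0006] dr [ 0.0003  0.0005 -0.0022] t 16.75 pos [0.5003 0.1005 0.1211] F [ 0.24  0.22 -1.34] op 0.2 q [-0.    0.04  2.07 -0.    1.03 -0.15]
[ 0.43804607 -0.01858101  1.18048684]
```

Request:
play_rows(
  claw=[220,220,220,220,220,220,220,220,220],
  travel=[
    [0.015,-0.0018,-0.0005],
    [0.027,-0.0018,-0.0005],
    [0.03,-0.0018,-0.0005],
    [0.032,-0.0018,-0.0005],
    [0.034,-0.0018,-0.0005],
    [0.036,-0.0018,-0.0005],
    [0.038,-0.0018,-0.0005],
    [0.039,-0.0018,-0.0005],
    [0.039,-0.0018,-0.0005],
  ],
  dr=[
    [0,0,-0.002],
    [0,0,-0.002],
    [0,0,-0.002],
    [0,0,-0.002],
    [0,0,-0.002],
    [0,0,-0.002],
    [0,0,-0.002],
    [0,0,-0.002],
    [0,0,-0.002],
  ],
)

```text
time: 17.65
eef_pos: [0.4986, 0.1007, 0.0821]
tcp_rot: [0.462, 0.535, -0.462, 0.535]
contact_force: [-0.2, 0.2, -1.1]
opening: 0.203
```

Request:
play_rows(
  claw=[220,220,220,220,220],
  travel=[
    [0.002,0,0],
    [0.004,0,0],
    [0.006,0,0],
    [0.0065,0,0],
    [0.0065,0,0],
  ],
  dr=[
    [0,0,0],
    [0,0,0],
    [0,0,0],
    [0,0,0],
    [0,0,0],
  ],
)

```text
time: 18.15
eef_pos: [0.4988, 0.1007, 0.0763]
tcp_rot: [0.462, 0.535, -0.462, 0.535]
contact_force: [-2.8, -0.4, 4.7]
opening: 0.2
```

Request:
play_rows(
  claw=[220,220,220,220,220,220,220,220,220,220,220,220,220,220],
  travel=[
    [-0.0008,-0.0006,0],
    [-0.0008,-0.0006,0],
    [-0.0008,-0.0006,0],
    [-0.0008,-0.0006,0],
    [-0.0008,-0.0006,0],
    [-0.0008,-0.0006,0],
    [-0.0008,-0.0006,0],
    [-0.0008,-0.0006,0],
    [-0.0008,-0.0006,0],
    [-0.0008,-0.0006,0],
    [-0.0008,-0.0006,0],
    [-0.0008,-0.0006,0],
    [-0.0008,-0.0006,0],
    [-0.0008,-0.0006,0],
  ],
  dr=[
    [0,0,0],
    [0.1,0,0],
    [0.22,0,0],
    [0.34,0,0],
    [0.46,0,0],
    [0.58,0,0],
    [0.7,0,0],
    [0.82,0,0],
    [0.94,0,0],
    [1.06,0,0],
    [1.18,0,0],
    [1.3,0,0],
    [1.4,0,0],
    [1.4,0,0],
  ],
  force=100,
)

```text
time: 19.55
eef_pos: [0.4977, 0.1008, 0.0765]
tcp_rot: [-0.698, -0.111, 0.699, -0.111]
contact_force: [-0.3, 0.9, -1.8]
opening: 0.199
```

```bash
python3 - <<'E'
from h import *
goto((.4982,.1007,.077),.145-1.571);s=ctrl.get_state();print(s['wrist_torque'].round(3))
E
```

```text
travel [-0.0005  0.0002 -0.0005] dr [ 0.1716  0.0007 -0.0002] t 19.55 pos [0.4977 0.1008 0.0765] F [-0.3   0.92 -1.79] op 0.199 q [-0.    0.11  2.09 -0.    0.94  1.25]
[0.12  0.203 0.003]
```

Request:
play_rows(
  claw=[220,220,220,220],
  travel=[
    [0,0,0],
    [0,0,0],
    [0,0,0],
    [0,0,0],
  ],
  dr=[
    [0.1,0,0],
    [0.17,0,0],
    [0.21,0,0],
    [0.21,0,0],
  ],
)

```text
time: 19.95
eef_pos: [0.4978, 0.1007, 0.0765]
tcp_rot: [-0.706, -0.038, 0.706, -0.038]
contact_force: [-1.0, -0.2, -0.3]
opening: 0.197
```

```bash
python3 - <<'E'
from h import *
goto((.4982,.1007,.077),.145-1.571);s=ctrl.get_state();print(s['wrist_torque'].round(3))
s=snap('scene','scene5');cv2.imwrite('pics/c9.png',cv2.resize(s['img'][140:200,280:360,::-1],None,fx=10,fy=10,interpolation=cv2.INTER_CUBIC))
E
```

```text
travel [-0.0005  0.0001 -0.0004] dr [-0.0363  0.0001 -0.0004] t 19.95 pos [0.4978 0.1007 0.0765] F [-0.99 -0.22 -0.29] op 0.197 q [-0.    0.11  2.09 -0.    0.94  1.46]
[-0.023  0.237  0.03 ]
```

View pics/c9.png

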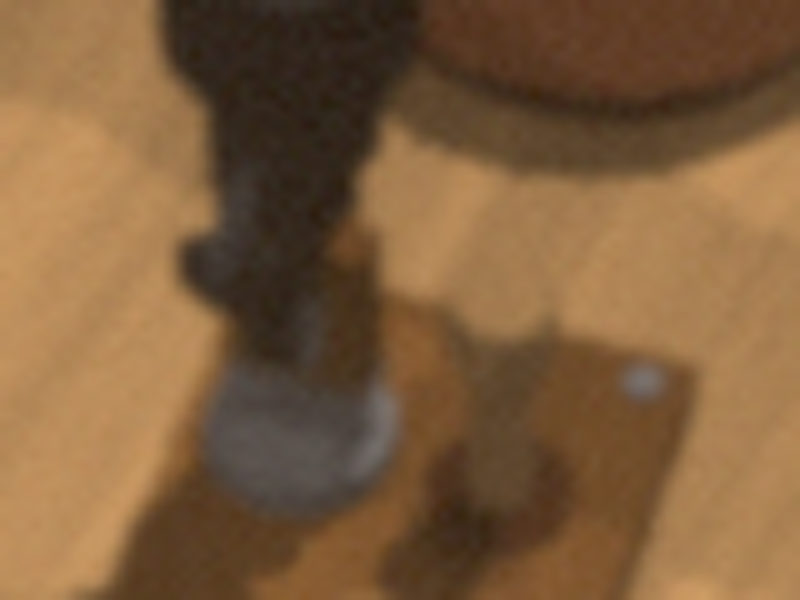

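Request:
play_rows(
  claw=[220,220,220],
  travel=[
    [0,0,0],
    [0,0,0],
    [0,0,0],
  ],
  dr=[
    [0.04,0,0],
    [0.06,0,0],
    [0.06,0,0],
  ],
)

```text
time: 20.3
eef_pos: [0.4978, 0.1007, 0.0765]
tcp_rot: [-0.707, -0.018, 0.707, -0.018]
contact_force: [-1.3, -0.2, 0.5]
opening: 0.198
```

```bash
python3 - <<'E'
from h import *
goto((.4982,.1007,.077),.145-1.571);s=ctrl.get_state();print(s['wrist_torque'].round(3),s['joint_efforts'].round(3))
E
```

```text
travel [-0.0005  0.0001 -0.0004] dr [-0.0949  0.0001 -0.0004] t 20.3 pos [0.4978 0.1007 0.0765] F [-1.33 -0.22  0.53] op 0.198 q [-0.    0.11  2.09 -0.    0.94  1.52]
[-0.045  0.306  0.11 ] [ -0.156 -28.646 -24.923   0.086  -0.394   0.143]
```

Request:
play_rows(
  claw=[220,220,220],
  travel=[
    [0,0,0],
    [0,0,0],
    [0,0,0],
  ],
  dr=[
    [0.04,0,0],
    [0.06,0,0],
    [0.06,0,0],
  ],
)

```text
time: 20.6
eef_pos: [0.4978, 0.1008, 0.0765]
tcp_rot: [-0.707, 0.003, 0.707, 0.002]
contact_force: [-2.0, -0.1, 1.5]
opening: 0.202
```

```bash
python3 - <<'E'
from h import *
goto((.4982,.1007,.077),.145-1.571);s=ctrl.get_state();print(s['wrist_torque'].round(3),s['joint_efforts'].round(3))
E
```

```text
travel [-0.0005  0.0001 -0.0004] dr [-0.1514  0.0002 -0.0011] t 20.6 pos [0.4978 0.1008 0.0765] F [-1.97 -0.1   1.48] op 0.202 q [ 0.    0.11  2.09 -0.    0.94  1.58]
[0.11  0.318 0.873] [ -1.365 -28.517 -24.873   0.389  -0.437   0.942]
```

Request:
play_rows(
  claw=[220,220,220,220,220,220,220,220],
  travel=[
    [0,0,0],
    [-0.0005,0,0],
    [-0.005,0,0],
    [-0.01,0,0],
    [-0.015,0,0],
    [-0.03,0,0],
    [-0.07,0,0],
    [-0.08,0,0],
  ],
  dr=[
    [-0.05,0,0],
    [-0.06,0,0],
    [-0.06,0,0],
    [-0.06,0,0],
    [-0.06,0,0],
    [-0.06,0,0],
    [-0.06,0,0],
    [-0.06,0,0],
  ],
)

```text
time: 21.4
eef_pos: [0.5007, 0.1009, 0.1613]
tcp_rot: [0.71, 0.018, -0.704, 0.019]
contact_force: [1.2, -0.3, -0.2]
opening: 0.198
```

```bash
python3 - <<'E'
from h import *
goto((.47,.34,.22),-.927)
goto((.47,.34,.22),2.215)
s=snap('scene','scene6');cv2.imwrite('pics/c10.png',cv2.resize(s['img'][110:200,260:360,::-1],None,fx=8,fy=6.5,interpolation=cv2.INTER_CUBIC))
E
```

```text
travel [-0.0592 -0.2403  0.0175] dr [-0.5908 -0.0083 -0.004 ] t 21.4 pos [0.5007 0.1009 0.1613] F [ 1.23 -0.3  -0.2 ] op 0.198 q [ 0.   -0.01  2.04 -0.    1.1   1.52]
travel [-0.0592 -0.2403  0.0175] dr [ 2.5503 -0.0052  0.0109] t 21.4 pos [0.5007 0.1009 0.1613] F [ 1.23 -0.3  -0.2 ] op 0.198 q [ 0.   -0.01  2.04 -0.    1.1   1.52]
```

View pics/c10.png

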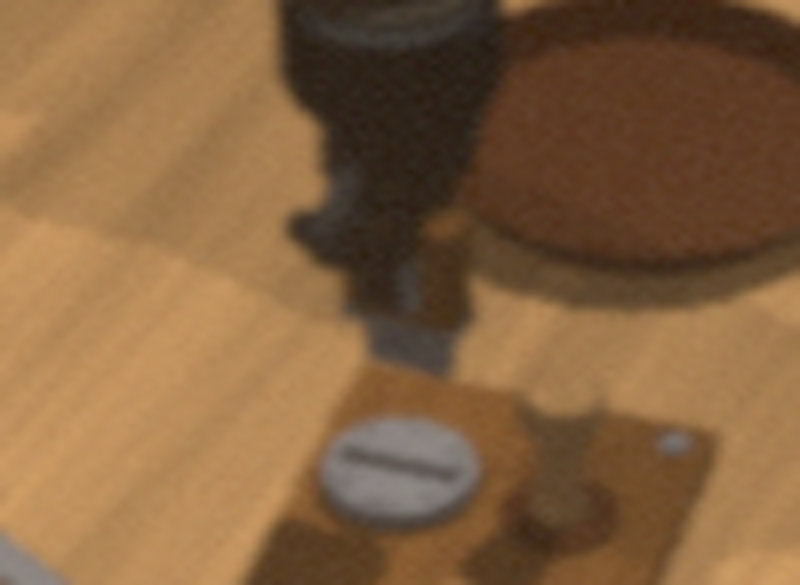

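```bash
python3 - <<'E'
from h import *
goto((.4834,.3591,.16),-.931)
goto((.4834,.3591,.16),-.931,.96)
c=load('scene6');a=np.array(proj(c,(.4985-.024,.1008,.036)));b=np.array(proj(c,(.4985+.0237,.1008+.0035,.036)));print(b-a)
t=load('top0');P=cloud(t)
for u,v in((185,120),(183,165),(455,140)):print(P[v,u].round(3))
E
```

```text
travel [ 0.0011 -0.2587  0.0037] dr [-0.5867 -0.0088 -0.0042] t 21.45 pos [0.5009 0.1009 0.1615] F [ 0.76 -0.15 -0.3 ] op 0.201 q [ 0.   -0.01  2.04 -0.    1.1   1.52]
travel [ 0.0011 -0.2587  0.0037] dr [-0.538   0.9227 -0.285 ] t 21.45 pos [0.5009 0.1009 0.1615] F [ 0.76 -0.15 -0.3 ] op 0.201 q [ 0.   -0.01  2.04 -0.    1.1   1.52]
[14.28338984  4.46714156]
[0.792 0.343 0.047]
[0.675 0.345 0.039]
[ 0.732 -0.338  0.074]
```

Request:
play_rows(
  claw=[220,220,220,220,220,220,220,220,220,220,220,220,220,220,220,220],
  travel=[
    [0,-0.045,0.001],
    [0,-0.09,0.001],
    [0,-0.135,0.002],
    [0,-0.18,0.003],
    [0,-0.225,0.004],
    [0,-0.259,0.004],
    [0,-0.259,0.004],
    [0,-0.259,0.004],
    [0,-0.259,0.004],
    [0,-0.259,0.004],
    [0,-0.259,0.004],
    [0,-0.259,0.004],
    [0,-0.259,0.004],
    [0,-0.259,0.004],
    [0,-0.259,0.004],
    [0,-0.259,0.004],
  ],
  dr=[
    [-0.15,0,0],
    [-0.3,0,0],
    [-0.45,0,0],
    [-0.587,-0.009,-0.004],
    [-0.587,-0.009,-0.004],
    [-0.58,0.13,-0.045],
    [-0.575,0.26,-0.085],
    [-0.57,0.4,-0.125],
    [-0.56,0.53,-0.165],
    [-0.555,0.66,-0.205],
    [-0.55,0.79,-0.245],
    [-0.538,0.923,-0.285],
    [-0.538,0.923,-0.285],
    [-0.538,0.923,-0.285],
    [-0.538,0.923,-0.285],
    [-0.538,0.923,-0.285],
  ],
)

```text
time: 23.05
eef_pos: [0.4829, 0.3579, 0.1586]
tcp_rot: [0.901, 0.307, -0.291, 0.093]
contact_force: [0.6, 0.4, -1.9]
opening: 0.202
```

```bash
python3 - <<'E'
from h import *
goto((.4834,.3591,.052),-.931,.96)
st=ctrl.get_state();R=Ro.from_quat(st['tcp_rot']).as_matrix();print(R.round(3),'tip',st['eef_pos']+.051*R[:,0])
s=snap('scene','scene7');cv2.imwrite('pics/c11.png',cv2.resize(s['img'][60:210,250:430,::-1],None,fx=4,fy=4,interpolation=cv2.INTER_CUBIC))
E
```

```text
travel [0.063  0.0005 0.086 ] dr [-0.001   0.0109  0.0178] t 23.05 pos [0.4829 0.3579 0.1586] F [ 0.6   0.35 -1.87] op 0.202 q [ 0.37 -0.1   2.36  1.74  0.24 -0.33]
[[ 0.641  0.608 -0.468]
 [ 0.5   -0.794 -0.347]
 [-0.582 -0.011 -0.813]] tip [0.51562194 0.38338575 0.12889553]
```

View pics/c11.png

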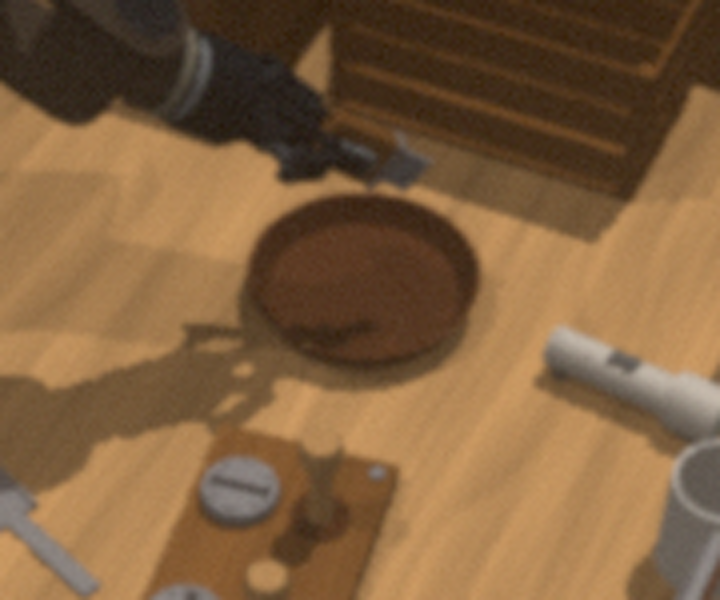

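```bash
python3 - <<'E'
from h import *
t=load('top0');P=cloud(t);ok=t['range_z']>0
m=ok&(P[...,2]>.06)&(P[...,1]>.40)&(P[...,0]>.2);q=P[m]
H,xe,ye=np.histogram2d(q[:,0],q[:,1],bins=[np.arange(.2,1,.1),np.arange(.4,.9,.05)]);print(xe.round(2),ye.round(2));print(H.astype(int))
for y0 in np.arange(.4,.9,.05):
    k=(q[:,1]>y0)&(q[:,1]<y0+.05)
    if k.any():print(y0.round(2),q[k][:,2].max())
goto((.4834,.3591,.16),-.931,0)
goto((.4834,.3591,.16),-.931,-.5)
E
```

```text
[0.2 0.3 0.4 0.5 0.6 0.7 0.8 0.9] [0.4  0.45 0.5  0.55 0.6  0.65 0.7  0.75 0.8  0.85]
[[   0    0    0 2439 1132  421    0    0    0]
 [   0    0    0  645  265  267  542    0    0]
 [   0    0    0  849    0    0  990    0    0]
 [   0    0    0  815    0    0  987    0    0]
 [   0    0    0  456  157  178  567    0    0]
 [  81  101    0    0    0    0    0    0    0]
 [ 341   88  443   21    0    0    0    0    0]]
0.4 0.11388062428000677
0.45 0.11438945515497703
0.5 0.1132761648287289
0.55 0.20683796839480786
0.6 0.20496088056736533
0.65 0.20453423697482048
0.7 0.15633220409852913
travel [ 0.0001 -0.0009 -0.0038] dr [ 0.0063 -0.9475  0.0158] t 23.1 pos [0.4821 0.357  0.157 ] F [-1.63 -0.75 -2.74] op 0.198 q [ 0.37 -0.1   2.36  1.75  0.24 -0.34]
travel [ 0.0001 -0.0009 -0.0038] dr [ 0.0105 -1.4475  0.0145] t 23.1 pos [0.4821 0.357  0.157 ] F [-1.63 -0.75 -2.74] op 0.198 q [ 0.37 -0.1   2.36  1.75  0.24 -0.34]
```

Request:
play_rows(
  claw=[220,220,220,220,220,220,220,220,220,220,220,220],
  travel=[
    [0,0,0],
    [0,-0.001,-0.004],
    [0,-0.001,-0.004],
    [0,-0.001,-0.004],
    [0,-0.001,-0.004],
    [0,-0.001,-0.004],
    [0,-0.001,-0.004],
    [0,-0.001,-0.004],
    [0,-0.001,-0.004],
    [0,-0.001,-0.004],
    [0,-0.001,-0.004],
    [0,-0.001,-0.004],
  ],
  dr=[
    [0,-0.1,0.002],
    [0.001,-0.2,0.005],
    [0.002,-0.35,0.007],
    [0.003,-0.5,0.01],
    [0.004,-0.65,0.012],
    [0.005,-0.8,0.014],
    [0.006,-0.947,0.016],
    [0.007,-1.1,0.016],
    [0.009,-1.25,0.015],
    [0.01,-1.4,0.015],
    [0.01,-1.447,0.015],
    [0.01,-1.447,0.015],
  ],
)

```text
time: 24.3
eef_pos: [0.4843, 0.3586, 0.1603]
tcp_rot: [-0.556, -0.185, 0.769, -0.255]
contact_force: [0.0, -0.2, -0.9]
opening: 0.2
```

```bash
python3 - <<'E'
from h import *
goto((.49,.362,.14),-1.171,-.85)
E
```

```text
travel [ 0.0172  0.0007 -0.0126] dr [ 0.203  -0.5286 -0.1333] t 24.3 pos [0.4843 0.3586 0.1603] F [ 0.01 -0.24 -0.89] op 0.2 q [ 0.49  0.37  1.63 -0.05  1.46  1.43]
```

```bash
python3 - <<'E'
from h import *
goto((.486,.361,.14),-1.171,-.95)
E
```

```text
travel [ 0.0184 -0.0009 -0.009 ] dr [ 0.197  -0.6281 -0.144 ] t 24.3 pos [0.4843 0.3586 0.1603] F [ 0.01 -0.24 -0.89] op 0.2 q [ 0.49  0.37  1.63 -0.05  1.46  1.43]
```

Request:
play_rows(
  claw=[220,220,220,220,220,220,220,220],
  travel=[
    [0.018,-0.001,-0.009],
    [0.018,-0.001,-0.009],
    [0.018,-0.001,-0.009],
    [0.018,-0.001,-0.009],
    [0.018,-0.001,-0.009],
    [0.018,-0.001,-0.009],
    [0.018,-0.001,-0.009],
    [0.018,-0.001,-0.009],
  ],
  dr=[
    [0.04,-0.126,-0.029],
    [0.08,-0.25,-0.058],
    [0.12,-0.377,-0.086],
    [0.16,-0.5,-0.115],
    [0.197,-0.628,-0.144],
    [0.197,-0.628,-0.144],
    [0.197,-0.628,-0.144],
    [0.197,-0.628,-0.144],
  ],
)

```text
time: 25.1
eef_pos: [0.4861, 0.3612, 0.141]
tcp_rot: [-0.301, -0.06, 0.933, -0.19]
contact_force: [0.3, -0.2, -1.6]
opening: 0.194
```

```bash
python3 - <<'E'
from h import *
goto((.486,.361,.053),-1.171,-.95)
st=ctrl.get_state();R=Ro.from_quat(st['tcp_rot']).as_matrix();print(R.round(3),'tip',st['eef_pos']+.051*R[:,0])
s=snap('scene','scene8');cv2.imwrite('pics/c12.png',cv2.resize(s['img'][50:210,250:450,::-1],None,fx=3.5,fy=3.5,interpolation=cv2.INTER_CUBIC))
E
```

```text
travel [ 0.0516 -0.     -0.0713] dr [-0.0012 -0.0032 -0.0016] t 25.1 pos [0.4861 0.3612 0.141 ] F [ 0.31 -0.19 -1.64] op 0.194 q [0.45 0.74 1.31 0.05 2.04 1.63]
[[-0.747  0.39  -0.539]
 [-0.317 -0.921 -0.226]
 [-0.584  0.002  0.812]] tip [0.44803329 0.3450096  0.11121006]
```

View pics/c12.png

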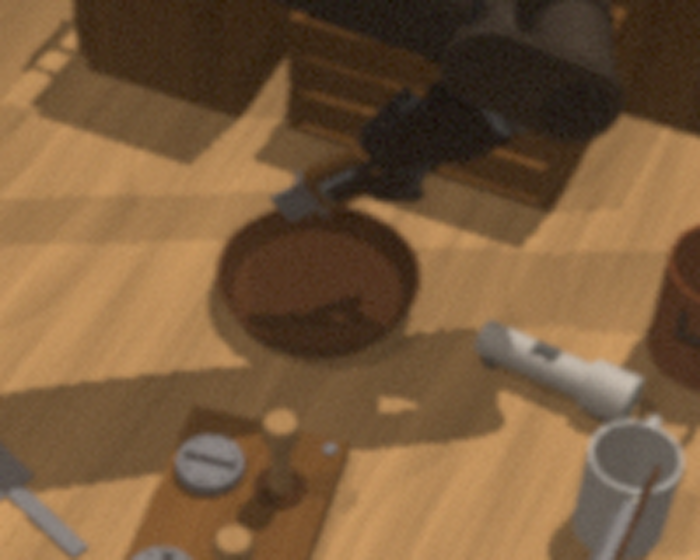

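Request:
play_rows(
  claw=[220,220,220,220,220,220],
  travel=[
    [0.02,0,-0.027],
    [0.035,0,-0.048],
    [0.043,0,-0.06],
    [0.048,0,-0.067],
    [0.05,0,-0.07],
    [0.05,0,-0.07],
  ],
  dr=[
    [0,0,0],
    [0,0,0],
    [0,0,0],
    [0,0,0],
    [0,0,0],
    [0,0,0],
  ],
)

```text
time: 25.75
eef_pos: [0.4868, 0.3617, 0.0563]
tcp_rot: [-0.302, -0.061, 0.932, -0.19]
contact_force: [-0.3, 0.3, -1.9]
opening: 0.198
```

Lower gently until it touches.

Request:
play_rows(
  claw=[220,220,220,220],
  travel=[
    [0.001,0,-0.0016],
    [0.0023,0,-0.0033],
    [0.0035,0,-0.005],
    [0.0035,0,-0.005],
  ],
  dr=[
    [0,0,0],
    [0,0,0],
    [0,0,0],
    [0,0,0],
  ],
)

```text
time: 26.15
eef_pos: [0.4873, 0.3618, 0.051]
tcp_rot: [-0.302, -0.061, 0.932, -0.19]
contact_force: [1.4, 0.4, -0.3]
opening: 0.197
```

```bash
python3 - <<'E'
from h import *
s=snap('scene','scene9');cv2.imwrite('pics/c13.png',cv2.resize(s['img'][70:190,260:430,::-1],None,fx=4.5,fy=4.5,interpolation=cv2.INTER_CUBIC))
E
```

```text
(no output)
```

View pics/c13.png

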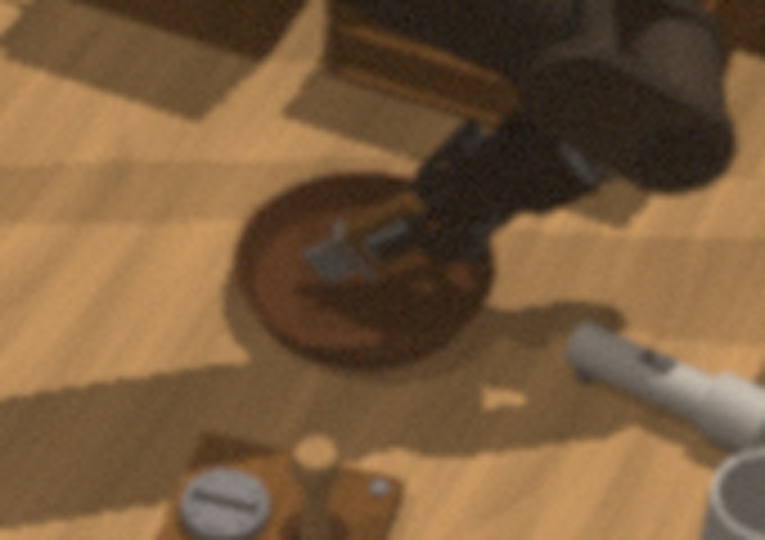

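Request:
play_rows(
  claw=[185,170,155,140,120,120,120,120],
  travel=[
    [0,0,0],
    [0,0,0],
    [0,0,0],
    [0,0,0],
    [0,0,0],
    [0,0,0],
    [0,0,0],
    [0,0,0],
  ],
  dr=[
    [0,0,0],
    [0,0,0],
    [0,0,0],
    [0,0,0],
    [0,0,0],
    [0,0,0],
    [0,0,0],
    [0,0,0],
  ],
)

```text
time: 27.0
eef_pos: [0.4873, 0.3618, 0.051]
tcp_rot: [-0.302, -0.061, 0.932, -0.19]
contact_force: [-0.3, -0.4, 0.2]
opening: 0.529
```

```bash
python3 - <<'E'
from h import *
s=snap('scene','scene10');cv2.imwrite('pics/c14.png',cv2.resize(s['img'][70:190,260:430,::-1],None,fx=4.5,fy=4.5,interpolation=cv2.INTER_CUBIC))
E
```

```text
(no output)
```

View pics/c14.png

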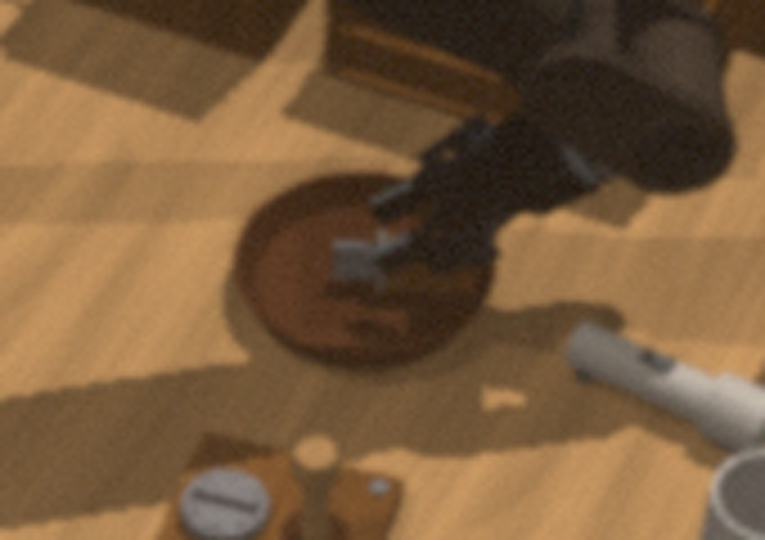

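Request:
play_rows(
  claw=[120,120,120,120,120,120,120,120],
  travel=[
    [-0.01,0,0.002],
    [-0.02,0,0.004],
    [-0.035,0,0.015],
    [-0.05,0,0.035],
    [-0.07,0,0.065],
    [-0.09,0,0.095],
    [-0.11,0,0.125],
    [-0.11,0,0.125],
  ],
  dr=[
    [0,0,0],
    [0,0,0],
    [0,0,0],
    [0,0,0],
    [0,0,0],
    [0,0,0],
    [0,0,0],
    [0,0,0],
  ],
)

```text
time: 27.85
eef_pos: [0.5043, 0.3695, 0.2256]
tcp_rot: [-0.308, -0.062, 0.93, -0.189]
contact_force: [-0.5, 0.4, 1.4]
opening: 0.529
```

```bash
python3 - <<'E'
from h import *
s=snap('scene','scene11');cv2.imwrite('pics/c15.png',cv2.resize(s['img'][70:220,260:460,::-1],None,fx=4,fy=4,interpolation=cv2.INTER_CUBIC))
goto((.50,.30,.30),-1.171,0)
P=cloud(s);m=(s['range_z']>0)&(np.hypot(P[...,0]-.485,P[...,1]-.36)<.07)&(P[...,2]<.08);q=P[m];k=q[:,2]>.02;print(k.sum(),q[k].min(0),q[k].max(0))
E
```

```text
travel [-0.0218  0.0623  0.0805] dr [ 5.000e-04  9.346e-01 -1.200e-03] t 27.9 pos [0.5036 0.3691 0.2222] F [-0.37  0.07 -0.98] op 0.527 q [0.45 0.69 1.22 0.05 2.16 1.63]
241 [0.46493895 0.34037819 0.02007334] [0.55257487 0.39162185 0.05595141]
```

View pics/c15.png

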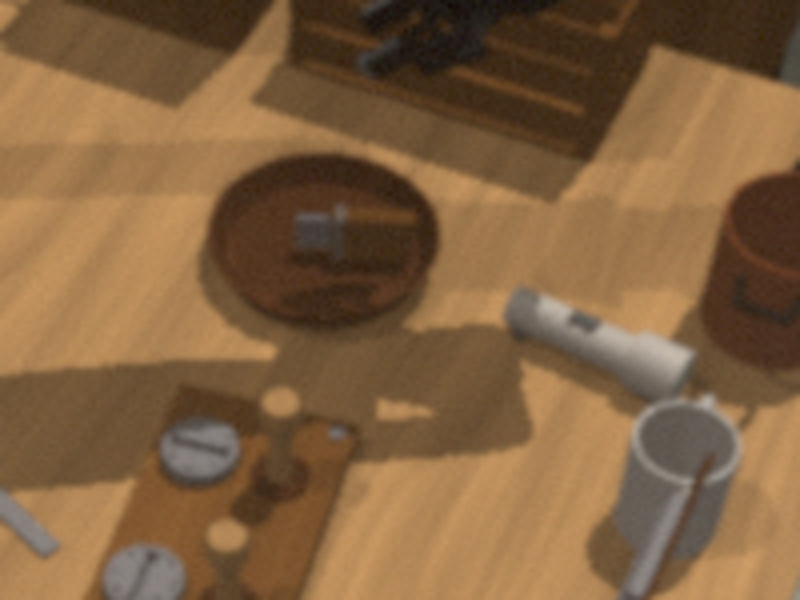

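Request:
play_rows(
  claw=[120,120,120,120,120,120,120,120,120,120],
  travel=[
    [-0.022,0.062,0.08],
    [-0.022,0.062,0.08],
    [-0.022,0.11,0.08],
    [-0.022,0.15,0.08],
    [-0.022,0.19,0.08],
    [-0.022,0.23,0.08],
    [-0.022,0.27,0.08],
    [-0.022,0.31,0.08],
    [-0.022,0.34,0.08],
    [-0.022,0.34,0.08],
  ],
  dr=[
    [0,0,0],
    [0,0.1,0],
    [0,0.23,0],
    [0,0.36,0],
    [0,0.5,0],
    [0,0.63,0],
    [0,0.76,0],
    [0,0.9,0],
    [0,0.93,0],
    [0,0.93,0],
  ],
)

```text
time: 28.9
eef_pos: [0.6087, 0.0406, 0.2995]
tcp_rot: [-0.692, -0.138, 0.695, -0.14]
contact_force: [-0.8, 0.3, -0.3]
opening: 0.528
```

```bash
python3 - <<'E'
from h import *
print(ctrl.get_state()['eef_pos'])
t=snap('top','top12');cv2.imwrite('pics/top12b.png',t['img'][:,:,::-1])
a=cv2.resize(t['img'][190:290,120:260,::-1],None,fx=4,fy=4,interpolation=cv2.INTER_CUBIC);b=cv2.resize(t['img'][180:260,240:300,::-1],None,fx=4,fy=5,interpolation=cv2.INTER_CUBIC)
cv2.imwrite('pics/c16.png',np.hstack([a,b]))
E
```

```text
[0.60872054 0.04063492 0.29949708]
```

View pics/top12b.png

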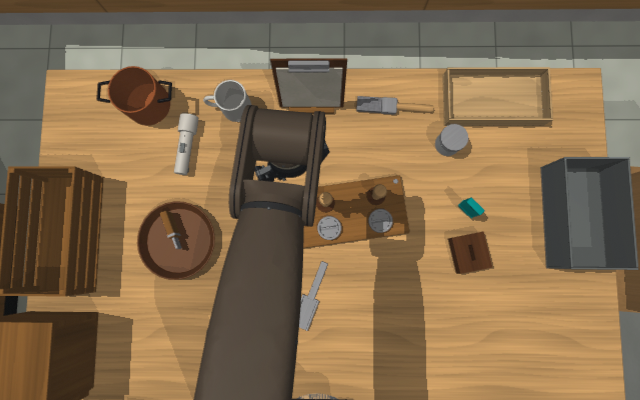

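View pics/c16.png

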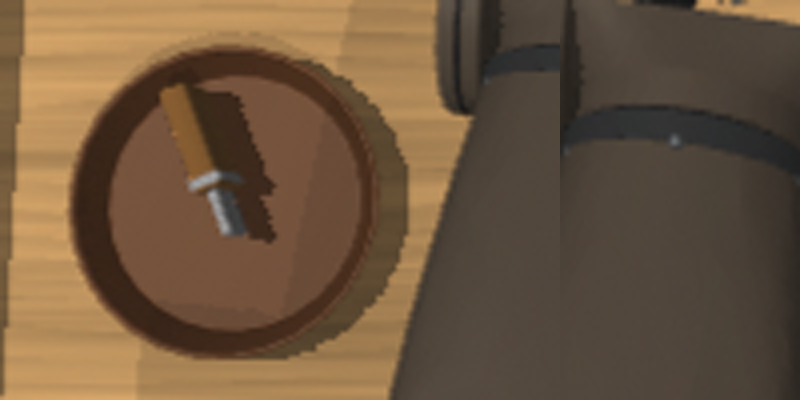

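Request:
play_rows(
  claw=[120,120,120,120,120,120,120,120,120],
  travel=[
    [0,0.04,0.01],
    [0,0.08,0.02],
    [0,0.12,0.03],
    [0,0.16,0.04],
    [0,0.2,0.05],
    [0,0.24,0.06],
    [0,0.28,0.07],
    [0,0.3,0.08],
    [0,0.3,0.08],
  ],
  dr=[
    [0,0,0],
    [0,0,0],
    [0,0,0],
    [0,0,0],
    [0,0,0],
    [0,0,0],
    [0,0,0],
    [0,0,0],
    [0,0,0],
  ],
)

```text
time: 29.85
eef_pos: [0.6505, -0.2667, 0.2983]
tcp_rot: [-0.691, -0.139, 0.696, -0.139]
contact_force: [0.3, -1.0, -0.2]
opening: 0.528
```

```bash
python3 - <<'E'
from h import *
t=snap('top','top13')
cv2.imwrite('pics/c17.png',cv2.resize(t['img'][180:270,130:400,::-1],None,fx=2.9,fy=2.9,interpolation=cv2.INTER_CUBIC))
P0=load('top0')['img'].astype(int);d=np.abs(t['img'].astype(int)-P0).sum(2)
print('flash diff',d[110:175,170:200].mean(),'tin',d[120:160,435:475].mean())
g=cv2.cvtColor(t['img'],cv2.COLOR_RGB2GRAY)[222:249,264:291]
print(np.argwhere((g[5:-5,5:-5]<80))+[227,269])
s=ctrl.get_state();print(s['time'],s['eef_pos'],s['contact_force'])
E
```

```text
flash diff 71.4851282051282 tin 122.485625
[[230 277]
 [231 277]
 [232 277]
 [233 277]
 [234 277]
 [235 277]
 [235 278]
 [236 278]
 [237 278]
 [238 278]
 [239 278]
 [240 278]
 [241 278]
 [241 279]
 [242 278]
 [242 279]]
29.9 [ 0.650664   -0.26486686  0.29865013] [-0.7336784   0.21688009 -0.19411067]
```

View pics/c17.png

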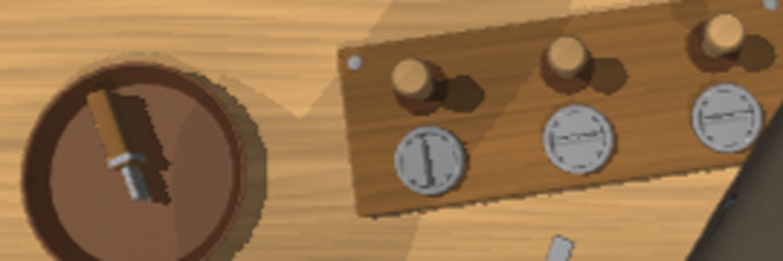

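```bash
python3 - <<'E'
from h import *
a=load('top0')['img'][90:185,160:210,::-1];b=load('top12')['img'][90:185,160:210,::-1];c=load('top0')['img'][110:170,425:485,::-1];d=load('top12')['img'][110:170,425:485,::-1]
im=np.zeros((380,720,3),np.uint8);im[:380,:200]=cv2.resize(a,None,fx=4,fy=4);im[:380,205:405]=cv2.resize(b,None,fx=4,fy=4);im[:150,410:560]=cv2.resize(c,(150,150));im[:150,565:715]=cv2.resize(d,(150,150));cv2.imwrite('pics/c18.png',im)
E
```

```text
(no output)
```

View pics/c18.png

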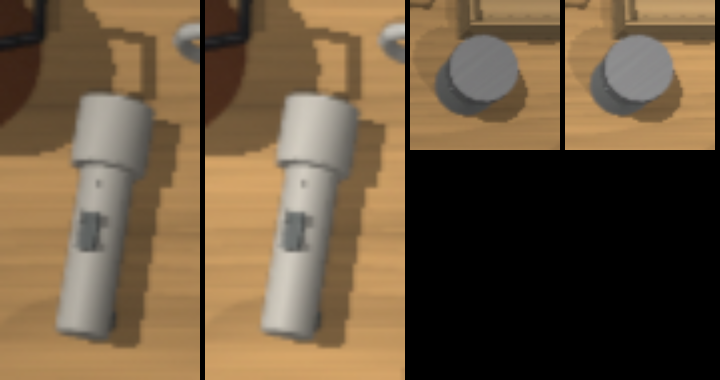

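The flashlight and tin are where they started, so I'm handing the job in.

```bash
python3 -c "
from plant import ctrl
print(ctrl.sign_off())"
```

```text
the job is handed in; nothing more can be done
None
```

The job is done and handed in at about 30 s of robot time; the sign-off gave no verdict.

- **Pegs:** The right-end and middle pegs were firm, pushing back with 8–10 N within about 1 mm. I tested those two only to the left. The left-end peg (place 1) gave freely and reached its stop both ways, left first and then right.
- **Lock:** I put the wooden key from the dark stand into lock 1 and turned it clockwise. It reached the hard stop, where the torque rose to 0.87 N m. The last top view shows that slot along the rail's x axis, about 7° against the rail's 8.3°, while the other two slots are unchanged.
- **Key:** It lies on its edge inside the saucer, released as the blade touched the floor. The handle end is close to the saucer's inner wall.
- **Surroundings:** Before-and-after crops show the flashlight and tin unmoved, and the turquoise look-alike stayed in place.

**What went wrong or disagreed:**
- My first yaw over the lock was a quarter turn off. I saw and fixed it above the lock, without contact.
- A first attempt to tilt the key outward over the saucer ran to the range limit of joint 5 (0.24). I backed out and tilted it inward instead.
- The two cameras disagreed by about 4–5 mm. I trusted the top view, which matched the peg contacts.
- A plain pixel comparison of the last frame showed large differences at the flashlight and tin. I put that down to lighting and the arm, and relied on the crops instead.

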